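# Slot the screen into the rail carriage and index it to the next hole

## Robot

A 6-joint arm with a two-finger parallel gripper is mounted at the origin on the work surface. World frame = base frame: x ahead of the robot, y to its left, z up, the work surface at z = 0. Lengths are in m, angles in degrees, forces in N, time in s.
With the tool pointing down it reaches from about 0.3 to 0.75 m from the base axis. Payload 8.5 kg.
Tool frame: the origin (TCP) lies between the finger pads; the fingertips stand ahead of it and the grasp point (between the pads) lies 8 mm behind it (env.tcp_to_tips is the z of the fingertips in the tool frame, in m); z points along the fingers, x is the direction in which the jaws open and shut, and the axes are right-handed (so a half turn about z gives the same grasp; the last joint's range is limited). The gripper opens to 85 mm and grips with 20 to 120 N. Pads are 22 mm wide; open, the fingers measure 114 mm over their backs; the gripper's body (76 mm by 85 mm) begins 54 mm behind the grasp point. The pads swing forward as they close: fully open they stand 13 mm farther back than shut.
Start: joints at [-76.221, 21.807, 74.336, -0, 83.858, -12.336], TCP at [0.242, -0.494, 0.242] pointing down, gripper open.
Joint ranges: [-178.18, 178.18], [-50.72, 133.34], [12.68, 142.11], [-81.47, 261.47], [9.98, 163.14], [-165.26, 165.26]. Speed limits (degrees/s): [136.94, 136.94, 180, 180, 180, 180].

## Interface

Orientations are given as a 3x3 rotation matrix whose columns are the frame's x, y, z axes.
In Python, from rig import observe, viewer, env gives the robot as it stands.
- The arm moves only by the tool jog_arm, never from a script. Its arguments are lists of equal length, an entry for each row: "dr": the turn, a rotation vector about the tool's x, y, z in rad, a list of three; "slide": the shift along the tool's x, y, z in m, a list of three; "gripper": the opening, from -1 (shut) to 1 (fully open), so that 0 is half open. In form: {"dr": [[rx, ry, rz], ...], "slide": [[dx, dy, dz], ...], "gripper": [gripper, ...]}. A call has exactly 10 rows; each row shifts and turns the commanded pose from where the row before left it, along the tool's axes as they then stand; what a row does not reach is not made up. A row lasts 1/10 s, in which the tool goes at most 50 mm and 8.59 degrees, less where a joint would pass 70% of its speed; a pose out of reach is approached as far as the arm can. A call is refused whole if a number of a shift passes 0.05 or a number of a turn 0.15, either way. A call with a gripper value outside its range is refused whole. The fingers move at their own pace and stop on an object; "force" is the grip in N (left out, the last holds). Time passes only in rows, so rows that do not move let the fingers close, or fill a call up. It gives the time, the measured TCP pose, the force and the opening at its end, in the units of the state.
- observe(): the state, without advancing time (a new reading comes with each control period).
- viewer.get_image(name): name is "scene" or "top" or "wrist"; returns a dict with "pixels" (420x560x3 uint8, blue, green, red), "camera_matrix" (3x3 intrinsics, pixels), "R" (3x3) and "t" (3): a world point X has camera coordinates R X + t. Camera axes: x right, y down, z forward; pixel columns grow to the right and rows downward; lengths in m; the calibration is good to about 2 mm. A picture is of the moment at which its call begins. There is no depth.
- env.close_job(): hands the job in, once; it reports no verdict.
The state is a dict: "time_s": time; "q": joint angles; "qvel": joint speeds; "joint_efforts": joint torques, N m; "position": TCP position; "tool_rot": TCP orientation; "ft_force": force on the tool from outside, world axes, zero at the start; "wrist_torque": the same for the moment, N m; "grip_width": finger opening in m.
Only numpy, scipy, OpenCV 4.12 (cv2) and the standard library are available. Lean on these libraries where they do the work, as an engineer would, in place of code of your own. Each camera call takes 0.05 s, during which the arm holds its last target.

## Task

Take the tall plain metal plate (the screen) out of the wooden block, stand it fully home in the slot of the holder on the rail carriage, and let go of it. Then pull the carriage's lock plunger up, slide the carriage one hole along the rail, away from the thermocouple post, and let the pin drop fully home in that next hole. Finish still holding the plunger knob in the gripper with the pin home and the screen still in its slot, and leave everything else where it stands.

Things in the scene. Friction and masses are not known exactly. Their poses are not given: they have to be found in the camera images.
- screen_mid (a point): Centre of the screen: a plain aluminium plate, 60 mm wide (its x), 4 mm thick (its y), 90 mm tall (its z, up), about 60 g. This point is half-way up, 45 mm above its lower edge. It starts upright in one of the two slots (which one varies) of a wooden block 86 x 110 x 32 mm high; the block's slots are 26 mm deep, parallel, 60 mm apart, so the upper 64 mm of the screen stand clear. Turning it half round makes no difference
- window_plate: The other plate in the wooden block: same width and thickness, 60 mm tall, with a square window. Not needed; leave it. Origin: middle of its lower edge
- slot_floor (a point): Middle of the floor of the slot in the grey holder on the carriage, 70.5 mm above the table; it moves with the carriage. The slot opens upward, is 26 mm deep (mouth at 96.5 mm above the table, edges chamfered 3 mm), 63 mm long along x of this frame and 7 mm wide along y. y of this frame runs along the rail, away from the thermocouple post; z is up. Holder block: 86 x 36 x 32 mm. Screen home: its lower edge on this floor, centre 45 mm above this point
- knob (a point): Centre of the lock plunger's knob: a black upright cylinder 26 mm in diameter and 29 mm tall, 95 mm above the table when the pin is home (moves with carriage and plunger). Top of the carriage lies 30 mm below it, a 20 mm wide boss 17 mm below it. It stands 85 mm along the rail (+y) from the slot. Axes as slot_floor: y along the rail, away from the thermocouple post
- plunger (a joint): Lift of the plunger in m: 0 = pin fully home in a hole, 0.013 = fully pulled up. The pin, 8 mm thick with a round tip, reaches 9 mm into the hole, so a lift of 10 mm or more frees the carriage. A spring pushes it down with 3.5 N at 0 and 6.8 N fully up; let down between holes, the pin rides on the rail
- carriage (a joint): Travel of the carriage along the rail in m, growing away from the thermocouple post (+y of the knob's frame). 0 = the hole it starts locked in; the holes are 60 mm apart, so the next hole is at 0.060, another at 0.120. With the pin home it has about 1.5 mm of play; with the pin pulled it slides with 1.5 N of friction and stays where it is left
- next_hole (a point): Centre of the next hole's mouth, on the top face of the aluminium rail (40 mm wide, 370 mm long, top 55 mm above the table); the hole is 11 mm in diameter. The rail is fixed to the table; its thermocouple post, 140 mm above the table, stands at the other end, 235 mm along -y. Axes as the knob's
- cup: Clear plastic cup, 72 mm wide and 95 mm high, a bystander on the robot's side of the rail. Origin: centre of its underside
- tweezers: Green plastic tweezers, 130 mm long, lying on the table, a bystander. Origin: about its middle, on the table
- weight: Brass weight, 42 mm wide and 56 mm high, a bystander beyond the rail. Origin: centre of its underside
- jar: Amber glass jar, 52 mm wide and 75 mm high, a bystander beyond the rail. Origin: centre of its underside
- screwdriver: Screwdriver, 170 mm long, lying on the table, a bystander. Origin: on the table under it

How it is judged (in metres and radians):
On the way, in this order (a step that is already met when the one before it is completed fails the run):
1. the screen stands home in the carriage's slot, let go, with the carriage still in its first hole (x of screen_mid in the frame of slot_floor between -0.006 and 0.006 m and y of screen_mid in the frame of slot_floor between -0.008 and 0.008 m and z of screen_mid in the frame of slot_floor between 0.04 and 0.049 m and angle between screen_mid's own z axis and vertical below 0.16 rad and contact force between the fingers and screen below 0.1 N and value of joint carriage below 0.01 m), for 0.2 s.
2. the plunger is pulled up clear of its hole, the screen still home (x of screen_mid in the frame of slot_floor between -0.006 and 0.006 m and y of screen_mid in the frame of slot_floor between -0.008 and 0.008 m and z of screen_mid in the frame of slot_floor between 0.04 and 0.049 m and angle between screen_mid's own z axis and vertical below 0.16 rad and value of joint plunger above 0.008 m), for 0.1 s.
At the end, for the whole second after the job is handed in: Carriage at rest at the next hole (60 mm on, within 5 mm), pin home (within 2 mm), the knob still gripped (over 4 N, between the fingers); the screen in the carriage's slot, untouched by the fingers, on its floor (within about 5 mm), within 0.16 rad of upright (x of screen_mid in the frame of slot_floor between -0.006 and 0.006 m and y of screen_mid in the frame of slot_floor between -0.008 and 0.008 m and z of screen_mid in the frame of slot_floor between 0.04 and 0.049 m and angle between screen_mid's own z axis and vertical below 0.16 rad and contact force between the fingers and screen below 0.1 N and value of joint carriage between 0.055 and 0.065 m and value of joint plunger below 0.002 m and velocity of joint carriage between -0.01 and 0.01 m/s and contact force between the fingers and plunger above 4 N and distance between the grasp point and knob below 0.03 m); the arm keeps its last pose, push and grip.
It fails at once if a bystander (window plate, cup, tweezers, weight, jar, screwdriver) is moved more than 40 mm (distance of any of window_plate, cup, tweezers, weight, jar, screwdriver from where it was at the start of the episode above 0.04 m).
It also fails if it takes over 54 s, if anything falls off the work surface, if the arm or the gripper's body presses on something with over 40 N, if the wrist force passes 120 N, or if a joint passes its speed limit or range.

## Working session

There is one attempt and no reset: what is moved stays moved. The work goes in short steps, Python scripts to look and compute and a tool call to move; the robot and the scene stay as the last step left them, time stands still between calls to the robot, and variables do not carry over. Pictures are saved under pics/ and viewed, and the job is handed in when it is done.

Besides the shell and the picture viewer there is one more tool, called by a JSON object that holds its "method" and its "body". jog_arm: Moves the arm, as the interface text tells. Its arguments: {"type":"object","properties":{"dr":{"type":"array","items":{"type":"array","items":{"type":"number"}}},"slide":{"type":"array","items":{"type":"array","items":{"type":"number"}}},"gripper":{"type":"array","items":{"type":"number"}},"force":{"type":"number"}},"required":["dr","slide","gripper"]}

```bash
mkdir -p pics; cat > h.py <<'E'
import numpy as np, cv2
from rig import observe, viewer, env
def grab(n,f):
    d=viewer.get_image(n); cv2.imwrite('pics/'+f,d['pixels']); np.savez('pics/'+f[:-4]+'.npz',**{k:np.array(d[k]) for k in('pixels','camera_matrix','R','t')}); return d
def load(f): return dict(np.load('pics/'+f+'.npz'))
def ray(d,u,v):
    r=d['R'].T@np.linalg.inv(d['camera_matrix'])@np.array([u,v,1.]); c=-d['R'].T@d['t']; return c,r
def onz(d,u,v,z):
    c,r=ray(d,u,v); return c+r*(z-c[2])/r[2]
def proj(d,X):
    p=d['camera_matrix']@(d['R']@np.array(X,float)+d['t']); return p[:2]/p[2]
def tri(obs):
    A=0;b=0
    for d,u,v in obs:
        c,r=ray(d,u,v); r=r/np.linalg.norm(r); P=np.eye(3)-np.outer(r,r); A=A+P; b=b+P@c
    return np.linalg.solve(A,b)
E
python3 - <<'E'
from h import *
np.set_printoptions(precision=4,suppress=True)
for n in('scene','top','wrist'):
    d=grab(n,n+'0.png'); print(n,-d['R'].T@d['t'],d['R'][2])
s=observe();print(s['tool_rot'],s['position'],env.tcp_to_tips,s['grip_width'],s['time_s'])
E
```

```text
scene [ 1.0139 -0.389   0.8056] [-0.4552  0.4364 -0.7761]
top [ 0.3785 -0.0227  1.415 ] [ 0.1589  0.0199 -0.9871]
wrist [ 0.3005 -0.4652  0.3727] [-0.2326 -0.1129 -0.966 ]
[[ 0.4402 -0.8979 -0.0003]
 [-0.8979 -0.4402  0.0011]
 [-0.0011 -0.0002 -1.    ]] [ 0.242  -0.4937  0.2419] 0.011 0.08495330635780882 0.15
```

View pics/scene0.png

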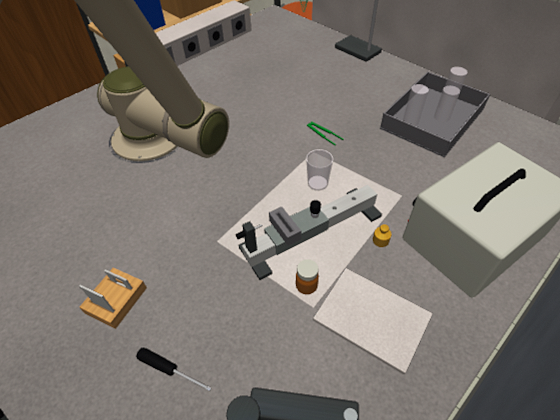

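View pics/top0.png

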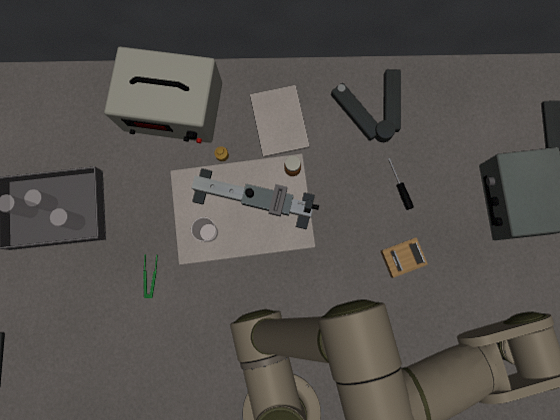

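View pics/wrist0.png

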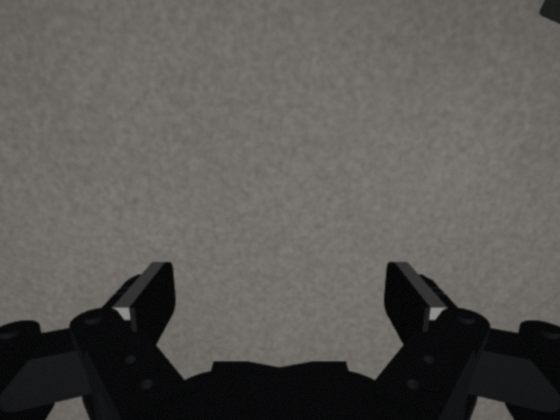

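```bash
python3 - <<'E'
from h import *
a=load('scene0')['pixels'];b=load('top0')['pixels']
z=lambda im,x,y,w,h:cv2.resize(im[y:y+h,x:x+w],(390,290),interpolation=cv2.INTER_CUBIC)
im=np.vstack([np.hstack([z(a,70,255,90,67),z(a,225,170,180,134)]),np.hstack([z(b,370,230,70,52),z(b,180,160,150,112)])])
cv2.imwrite('pics/z0.png',im)
E
```

```text
(no output)
```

View pics/z0.png

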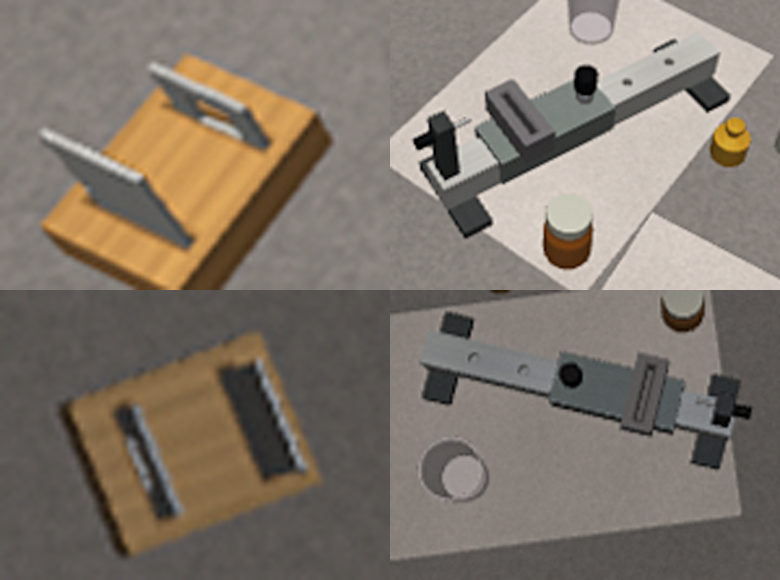

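```bash
python3 - <<'E'
from h import *
np.set_printoptions(precision=4,suppress=True)
s=load('scene0');t=load('top0')
def show(n,a,b,z):
    P=[onz(s,*a,z),onz(t,*b,z),tri([(s,*a),(t,*b)])]; print(n,*P); return P
A=show('scrL',(79.9,285.7),(424.4,262.3),.096);B=show('scrR',(102.3,296.5),(416.3,242.9),.096)
K=show('knob',(315.9,202.3),(249.2,192.7),.1095)
C=show('sl1',(275.8,212.5),(276.2,209.2),.0965);D=show('sl2',(294.2,233.2),(281.9,187.7),.0965)
for X,Y in((A,B),(C,D)):
  for i in range(3):
    d=Y[i]-X[i]; print((X[i]+Y[i])/2,np.degrees(np.arctan2(d[1],d[0])),np.linalg.norm(d[:2]))
print('rail dir'); 
for i in range(3):
  d=K[i]-(C[i]+D[i])/2; print(np.degrees(np.arctan2(d[1],d[0])),np.linalg.norm(d[:2]))
# bystanders
print('cup',onz(t,206,230,.0)[:2]); print('rail far end',onz(t,193,182,.055))
print('weight',onz(t,222,155,.02),'jar',onz(t,292,165,.07), 'block', onz(t,404,258,.032))
E
```

```text
scrL [ 0.4281 -0.4076  0.096 ] [ 0.4254 -0.409   0.096 ] [ 0.4258 -0.4086  0.0938]
scrR [ 0.4837 -0.3875  0.096 ] [ 0.4803 -0.3892  0.096 ] [ 0.4809 -0.3887  0.0932]
knob [0.6314 0.0884 0.1095] [0.6279 0.0857 0.1095] [0.6295 0.0875 0.1081]
sl1 [0.5781 0.0087 0.0965] [0.581  0.0084 0.0965] [0.5801 0.0078 0.0992]
sl2 [ 0.6507 -0.0049  0.0965] [ 0.6442 -0.0086  0.0965] [ 0.647  -0.0058  0.0928]
[ 0.4559 -0.3975  0.096 ] 19.851511435835725 0.059068634547737586
[ 0.4528 -0.3991  0.096 ] 19.799643213769755 0.05835065991599297
[ 0.4533 -0.3986  0.0935] 19.824932657397763 0.05861480258382885
[0.6144 0.0019 0.0965] -10.581110691904113 0.07387194995498854
[ 0.6126 -0.0001  0.0965] -15.04500950612611 0.0654475044595102
[0.6136 0.001  0.096 ] -11.486159768809747 0.06825559441187774
rail dir
78.88179716630107 0.08815970930259899
79.88716115987496 0.08714157510029444
79.55013984355634 0.08795868291088499
cup [0.5329 0.2281]
rail far end [0.673  0.2605 0.055 ]
weight [0.7658 0.1787 0.02  ] jar [ 0.7185 -0.0391  0.07  ] block [ 0.4408 -0.3683  0.032 ]
```

{"method": "jog_arm", "body": {"dr": [[0,0,0.011],[0,0,0.011],[0,0,0.011],[0,0,0.011],[0,0,0.011],[0,0,0.011],[0,0,0.011],[0,0,0.011],[0,0,0.011],[0,0,0.011]], "slide": [[0.001,-0.029,0.005],[0.001,-0.029,0.005],[0.001,-0.029,0.005],[0.001,-0.029,0.005],[0.001,-0.029,0.005],[0.001,-0.029,0.005],[0.001,-0.029,0.005],[0.001,-0.029,0.005],[0,0,0],[0,0,0]], "gripper": [1,1,1,1,1,1,1,1,1,1]}}

```text
time_s: 1.15
position: [0.4574, -0.4069, 0.2019]
tool_rot: [[0.339, -0.941, -0.001], [-0.941, -0.339, 0.001], [-0.001, 0.001, -1.0]]
ft_force: [-0.3, -0.2, -1.2]
grip_width: 0.0855
```

```bash
python3 - <<'E'
from h import *
np.set_printoptions(precision=4,suppress=True)
s=observe();print(s['tool_rot'],s['position'],s['time_s'])
d=grab('wrist','w1.png')
for p in [(.4256,-.4086,.096),(.4808,-.3888,.096)]: print(proj(d,p))
E
```

```text
[[ 0.3393 -0.9407 -0.0008]
 [-0.9407 -0.3393  0.0006]
 [-0.0008  0.0006 -1.    ]] [ 0.4574 -0.4069  0.2019] 1.15
[266.5218 252.3647]
[265.9127 171.8494]
```

View pics/w1.png

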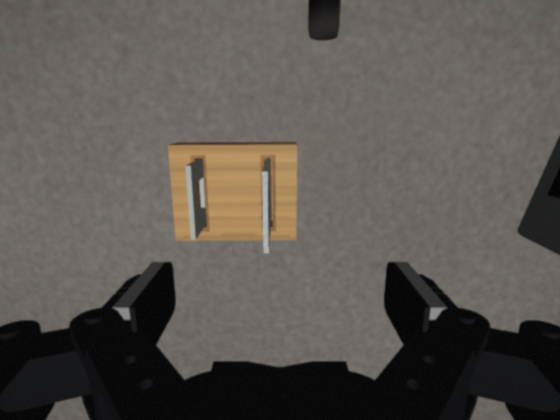

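{"method": "jog_arm", "body": {"dr": [[0,0,0],[0,0,0],[0,0,0],[0,0,0],[0,0,0],[0,0,0],[0,0,0],[0,0,0],[0,0,0],[0,0,0]], "slide": [[-0.009,0.001,0.01],[0,0,0.02],[0,0,0.02],[0,0,0.02],[0,0,0.02],[0,0,0.02],[0,0,0.012],[0,0,0],[0,0,0],[0,0,0]], "gripper": [0.2,0.2,0.2,0.2,0.2,0.2,0.2,0.2,-1,-1], "force": 40}}

```text
time_s: 2.2
position: [0.4535, -0.3996, 0.0815]
tool_rot: [[0.339, -0.941, 0.001], [-0.941, -0.339, -0.002], [0.002, -0.001, -1.0]]
ft_force: [-0.0, 0.0, -0.0]
grip_width: 0.0229
```

{"method": "jog_arm", "body": {"dr": [[0,0,0],[0,0,0],[0,0,0],[0,0,0],[0,0,0],[0,0,0],[0,0,0],[0,0,0],[0,0,0],[0,0,0]], "slide": [[0,0,0],[0,0,0],[0,0,0],[0,0,0],[0,0,0],[0,0,0],[0,0,0],[0,0,0],[0,0,0],[0,0,0]], "gripper": [-1,-1,-1,-1,-1,-1,-1,-1,-1,-1]}}

```text
time_s: 3.2
position: [0.4535, -0.399, 0.0812]
tool_rot: [[0.339, -0.941, 0.0], [-0.941, -0.339, -0.001], [0.001, -0.0, -1.0]]
ft_force: [-0.2, 1.9, 6.0]
grip_width: 0.0032
```

```bash
python3 - <<'E'
from h import *
d=grab('wrist','w2.png')
E
```

```text
(no output)
```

View pics/w2.png

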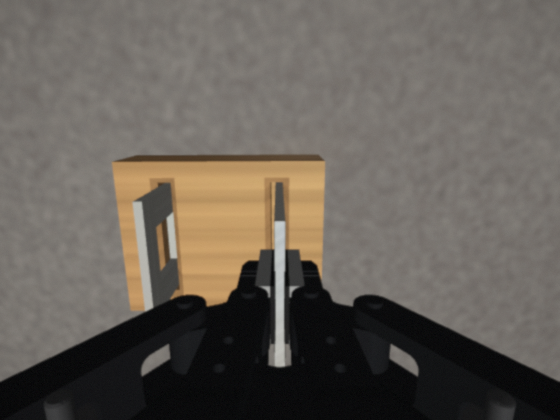

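{"method": "jog_arm", "body": {"dr": [[0,0,0],[0,0,0],[0,0,0],[0,0,0],[0,0,0],[0,0,0],[0,0,0.135],[0,0,0.135],[0,0,0.135],[0,0,0.135]], "slide": [[0,0,-0.008],[0,0,-0.012],[0,0,-0.015],[0,0,-0.015],[0,0,-0.02],[0,0,-0.025],[0,0,-0.025],[0,0,-0.025],[0,0,-0.025],[0,0,-0.01]], "gripper": [-1,-1,-1,-1,-1,-1,-1,-1,-1,-1]}}

```text
time_s: 4.25
position: [0.4537, -0.3994, 0.2641]
tool_rot: [[-0.198, -0.98, 0.003], [-0.98, 0.198, -0.004], [0.003, -0.004, -1.0]]
ft_force: [-0.4, 0.7, -0.7]
grip_width: 0.0033
```

```bash
python3 - <<'E'
from h import *
np.set_printoptions(precision=4,suppress=True)
s=observe();print(s['tool_rot'],s['position'],s['q'])
d=grab('wrist','w3.png');t=grab('scene','s3.png')
D=np.array([.6136,.001,s['position'][2]])-s['position']; print(s['tool_rot'].T@D)
E
```

```text
[[-0.1984 -0.9801  0.0031]
 [-0.9801  0.1984 -0.0042]
 [ 0.0035 -0.0039 -1.    ]] [ 0.4537 -0.3994  0.2641] [-52.5678  26.5332  62.9804  -0.0044  90.1881  48.8758]
[-0.4242 -0.0773 -0.0012]
```

View pics/w3.png

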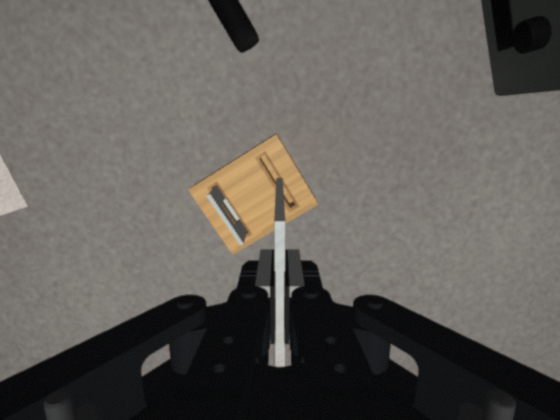

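View pics/s3.png

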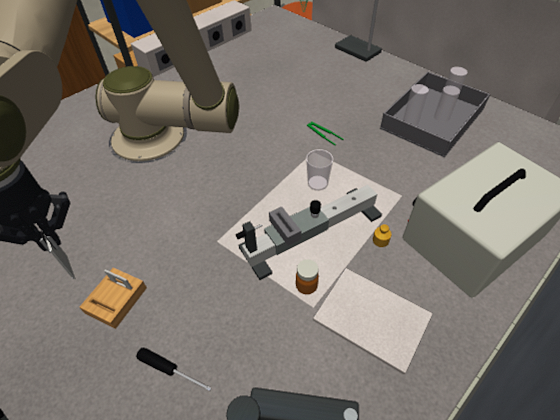

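{"method": "jog_arm", "body": {"dr": [[0,0,0],[0,0,0],[0,0,0],[0,0,0],[0,0,0],[0,0,0],[0,0,0],[0,0,0],[0,0,0],[0,0,0]], "slide": [[-0.02,-0.01,0],[-0.04,-0.01,0],[-0.045,-0.01,0],[-0.045,-0.01,0],[-0.045,-0.01,0],[-0.045,-0.01,0],[-0.04,-0.01,0],[-0.04,-0.007,0],[-0.024,0,0],[0,0,0]], "gripper": [-1,-1,-1,-1,-1,-1,-1,-1,-1,-1]}}

```text
time_s: 5.35
position: [0.5955, -0.0733, 0.2598]
tool_rot: [[-0.185, -0.983, -0.001], [-0.983, 0.185, 0.001], [-0.001, 0.001, -1.0]]
ft_force: [-0.0, 0.1, -0.6]
grip_width: 0.0028
```

```bash
python3 - <<'E'
from h import *
np.set_printoptions(precision=4,suppress=True)
s=observe();print(s['tool_rot'],s['position'],s['q'])
d=grab('wrist','w4.png');t=grab('scene','s4.png')
E
```

```text
[[-0.1854 -0.9827 -0.001 ]
 [-0.9827  0.1854  0.0009]
 [-0.0007  0.0012 -1.    ]] [ 0.5955 -0.0733  0.2598] [-18.324   26.3549  63.987    0.0321  89.7298  82.3621]
```

View pics/w4.png

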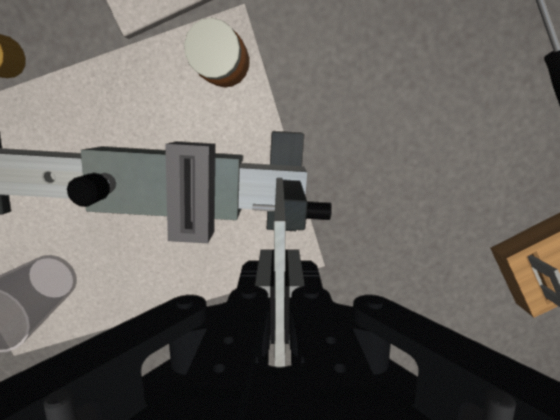

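View pics/s4.png

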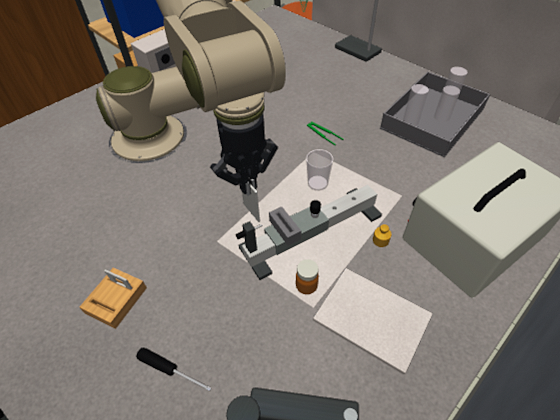

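```bash
python3 - <<'E'
from h import *
a=load('w4')['pixels']
im=cv2.resize(a[130:255,60:230],None,fx=4.5,fy=4.5,interpolation=cv2.INTER_CUBIC)
cv2.imwrite('pics/z4.png',cv2.convertScaleAbs(im,alpha=1.5))
E
```

```text
(no output)
```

View pics/z4.png

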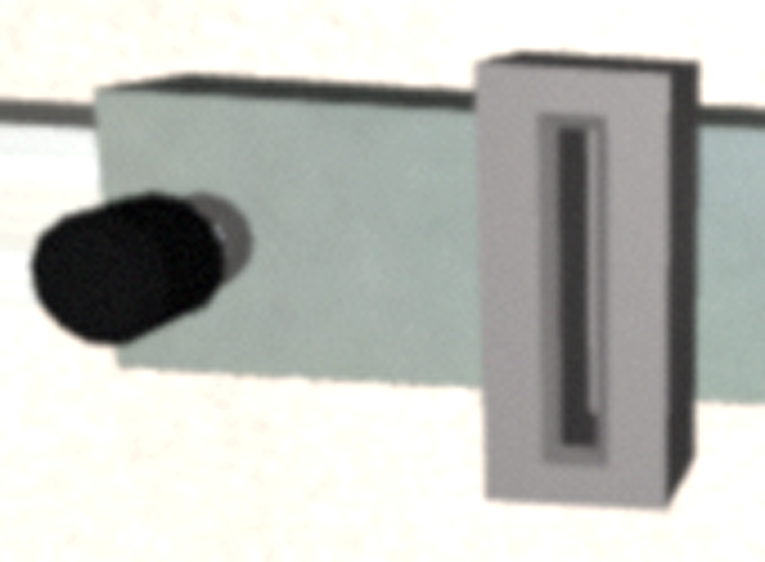

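```bash
python3 - <<'E'
from h import *
np.set_printoptions(precision=4,suppress=True)
d=load('w4'); s=observe()
f=lambda p,z:onz(d,60+(p[0]+.5)/4.5-.5,130+(p[1]+.5)/4.5-.5,z)
S=[f(p,.0965) for p in((539,114),(607,116),(609,466),(545,465))]
H=[f(p,.0965) for p in((478,63),(670,72),(668,506),(487,498))]
for Q in(S,H):
    c=np.mean(Q,0); x=(Q[0]+Q[1]-Q[2]-Q[3]); y=Q[0]+Q[3]-Q[1]-Q[2]
    print(c,np.linalg.norm(x)/2,np.linalg.norm(y)/2,np.degrees(np.arctan2(x[1],x[0])),np.degrees(np.arctan2(y[1],y[0])))
    D=c-s['position'];D[2]=0;print(s['tool_rot'].T@D)
k=f((104,274),.1095);print('knob',k,k-np.mean(S,0),np.linalg.norm((k-np.mean(S,0))[:2]))
r=s['tool_rot'][:,0];print(np.degrees(np.arctan2(-r[1],-r[0])))
# screen bottom/top corners expected in wrist
T=s['tool_rot'];P=s['position']
for X in((0,-.03,.0745),(0,.03,.0745),(0,-.03,-.0155)): print(proj(d,T@np.array(X)+P))
E
```

```text
[0.609  0.0044 0.0965] 0.06869545907437072 0.012594081207819645 -13.917119876541442 78.0432954070133
[-0.0819  0.0017 -0.    ]
[0.6095 0.0042 0.0965] 0.08505639962605915 0.03553690001023155 -14.09684266114319 76.68018874198833
[-0.0817  0.0011 -0.    ]
knob [0.631  0.0838 0.1095] [0.022  0.0793 0.013 ] 0.08232385521388853
79.05927056898862
[284.2698 176.8536]
[283.447  270.2008]
[287.6716 220.9576]
```

```bash
python3 - <<'E'
from h import *
np.set_printoptions(precision=4,suppress=True)
d=load('w4'); s=observe()
f=lambda p,z:onz(d,60+(p[0]+.5)/4.5-.5,130+(p[1]+.5)/4.5-.5,z)
for a,b in(((98,92),(475,108)),((118,365),(480,387))):
    v=f(a,.065)-f(b,.065);print(np.degrees(np.arctan2(v[1],v[0])))
T=s['tool_rot'];P=s['position']
print(d['camera_matrix'])
for X in((0,-.03,.0745),(0,.03,.0745),(0,-.03,-.0155),(0,-.03,-.0155)): print((d['R']@(T@np.array(X)+P)+d['t']))
a=d['pixels']
im=cv2.resize(a[160:300,220:340],None,fx=5,fy=4.2,interpolation=cv2.INTER_CUBIC)
cv2.imwrite('pics/z4b.png',cv2.convertScaleAbs(im,alpha=1.5))
t=load('top0')['pixels'];im=cv2.resize(t[160:235,185:325],None,fx=5.5,fy=5.5,interpolation=cv2.INTER_CUBIC)
cv2.imwrite('pics/z4t.png',cv2.convertScaleAbs(im,alpha=1.5))
E
```

```text
76.93041443740506
75.72016110267553
[[350.149    0.     279.2963]
 [  0.     350.149  209.6827]
 [  0.       0.       1.    ]]
[ 0.0029 -0.0194  0.2073]
[0.0026 0.0385 0.2228]
[0.0029 0.0039 0.1204]
[0.0029 0.0039 0.1204]
```

View pics/z4b.png

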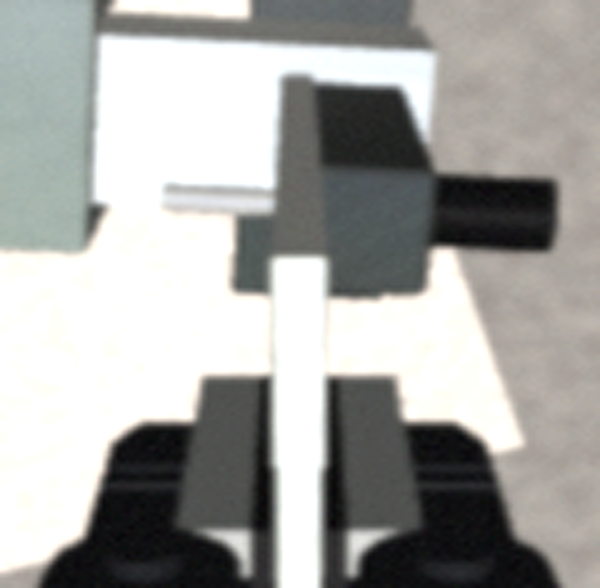

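View pics/z4t.png

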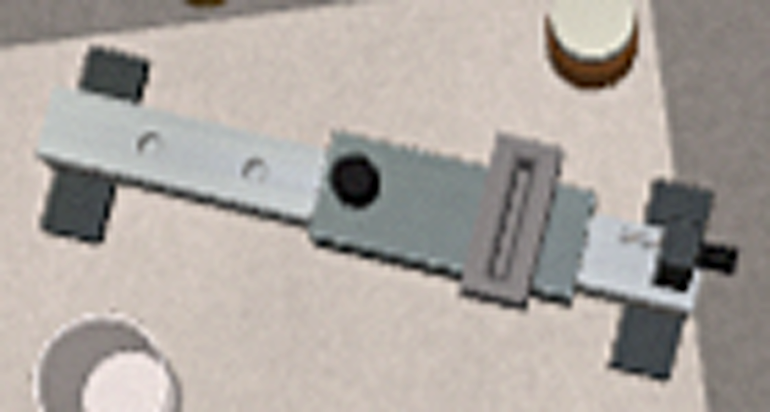

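```bash
python3 - <<'E'
from h import *
np.set_printoptions(precision=4,suppress=True)
d=load('top0')
f=lambda p,z:onz(d,185+(p[0]+.5)/5.5-.5,160+(p[1]+.5)/5.5-.5,z)
def ang(a,b,z):
    v=f(a,z)-f(b,z);return np.degrees(np.arctan2(v[1],v[0])),np.linalg.norm(v)
print(ang((37,157),(315,221),.055),ang((312,240),(572,303),.065),ang((57,87),(328,150),.055),ang((37,157),(692,310),.055),ang((333,133),(597,192),.065))
print('holder',ang((499,134),(460,294),.0965),ang((563,148),(526,307),.0965),ang((515,158),(489,275),.0965))
print('holes',f((150,142),.055),f((255,169),.055))
print('knob',f((354,181),.1095))
H=[f(p,.0965) for p in((499,134),(460,294),(563,148),(526,307))];print(np.mean(H,0))
c=f((507,217),.0965);print(c)
E
```

```text
(np.float64(76.3353511658912), np.float64(0.15746517903428964)) (np.float64(75.70195430360495), np.float64(0.1445956660026495)) (np.float64(76.1174859999563), np.float64(0.1542652888359647)) (np.float64(76.15238337270176), np.float64(0.3680604464406684)) (np.float64(76.58853254211849), np.float64(0.1471768078817942))
holder (np.float64(-13.77739875955184), np.float64(0.08810190481407688)) (np.float64(-13.410182672981886), np.float64(0.08722608545356828)) (np.float64(-12.696800898064957), np.float64(0.0641193235507624))
holes [0.6619 0.2031 0.055 ] [0.6462 0.1452 0.055 ]
knob [0.6285 0.0864 0.1095]
[0.609  0.0039 0.0965]
[0.6108 0.0065 0.0965]
```

{"method": "jog_arm", "body": {"dr": [[0,0,0],[0,0,0],[0,0,0],[0,0,0],[0,0,0],[0,0,0.048],[0,0,0],[0,0,0],[0,0,0],[0,0,0]], "slide": [[-0.02,0.001,0],[-0.02,0,0],[-0.02,0,0],[-0.02,0,0],[0,0,0],[0,0,0.015],[0,0,0.02],[0,0,0.02],[0,0,0.02],[0,0,0.002]], "gripper": [-1,-1,-1,-1,-1,-1,-1,-1,-1,-1]}}

```text
time_s: 6.45
position: [0.6086, 0.0007, 0.1809]
tool_rot: [[-0.241, -0.971, -0.005], [-0.971, 0.241, 0.001], [0.001, 0.005, -1.0]]
ft_force: [-0.4, 0.1, -0.1]
grip_width: 0.0034
```

```bash
python3 - <<'E'
from h import *
np.set_printoptions(precision=4,suppress=True)
s=observe();print(s['tool_rot'],s['position'],s['q'])
d=grab('wrist','w5.png');t=grab('scene','s5.png');u=grab('top','t5.png')
z=lambda im,x,y,w,h:cv2.convertScaleAbs(cv2.resize(im[y:y+h,x:x+w],(400,300),interpolation=cv2.INTER_CUBIC),alpha=1.4)
cv2.imwrite('pics/z5.png',np.vstack([np.hstack([z(d['pixels'],180,100,200,150),z(d['pixels'],230,150,100,75)]),np.hstack([z(t['pixels'],240,160,100,75),z(u['pixels'],240,170,80,60)])]))
E
```

```text
[[-0.2407 -0.9706 -0.0049]
 [-0.9706  0.2407  0.0006]
 [ 0.0006  0.0049 -1.    ]] [0.6086 0.0007 0.1809] [-11.0531  30.4799  70.0922  -0.0228  79.712   92.8773]
```

View pics/z5.png

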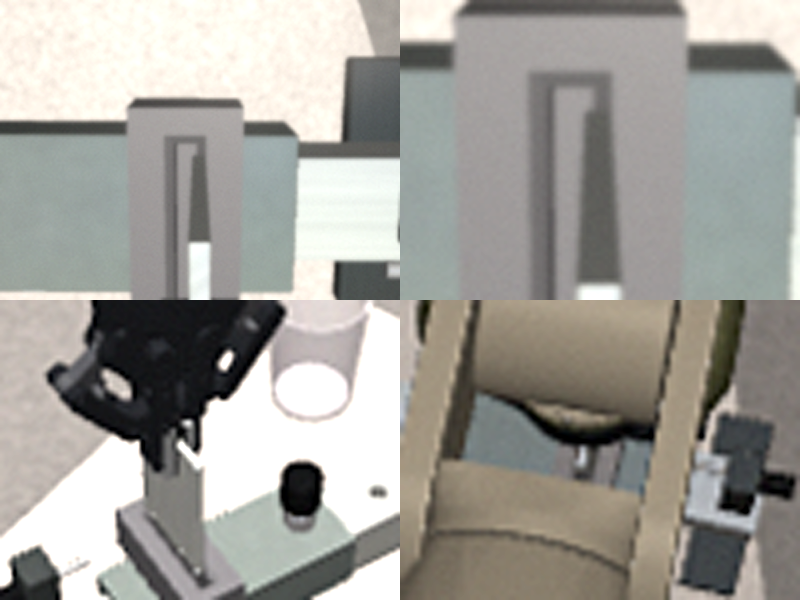

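```bash
python3 - <<'E'
from h import *
np.set_printoptions(precision=4,suppress=True)
d=load('w5');s=observe();T=s['tool_rot'];P=s['position']
g=lambda u,v,z:T.T@(onz(d,u,v,z)-P)
for z in(.105,.107): print('screen corner',g(279.5,177.3,z))
print('chamfer end',g(272.5,168,.0965),'block end',g(272.7,153.5,.0965))
E
```

```text
screen corner [ 0.0013 -0.028   0.0792]
screen corner [ 0.0013 -0.0284  0.0772]
chamfer end [-0.003  -0.0323  0.0877] block end [-0.0028 -0.0412  0.0877]
```

{"method": "jog_arm", "body": {"dr": [[0,0,0],[0,0,0],[0,0,0],[0,0,0],[0,0,0],[0,0,0],[0,0,0],[0,0,0],[0,0,0],[0,0,0]], "slide": [[-0.0043,0,0],[0,0,0],[0,0,0.004],[0,0,0.004],[0,0,0.003],[0,0,0.003],[0,0,0.003],[0,0,0.003],[0,0,0],[0,0,0]], "gripper": [-1,-1,-1,-1,-1,-1,-1,-1,-1,-1]}}

```text
time_s: 7.6
position: [0.6106, 0.0065, 0.163]
tool_rot: [[-0.24, -0.971, -0.001], [-0.971, 0.24, -0.0], [0.0, 0.001, -1.0]]
ft_force: [-0.3, -0.9, -1.2]
grip_width: 0.0034
```

```bash
python3 - <<'E'
from h import *
np.set_printoptions(precision=4,suppress=True)
s=observe();print(s['tool_rot'],s['position'],s['ft_force'])
d=grab('wrist','w6.png');t=grab('scene','s6.png')
z=lambda im,x,y,w,h:cv2.convertScaleAbs(cv2.resize(im[y:y+h,x:x+w],(400,300),interpolation=cv2.INTER_CUBIC),alpha=1.4)
cv2.imwrite('pics/z6.png',np.hstack([z(d['pixels'],230,150,100,75),z(t['pixels'],240,160,100,75)]))
E
```

```text
[[-0.2399 -0.9708 -0.0007]
 [-0.9708  0.2399 -0.0001]
 [ 0.0002  0.0007 -1.    ]] [0.6106 0.0065 0.163 ] [-0.2756 -0.9233 -1.1807]
```

View pics/z6.png

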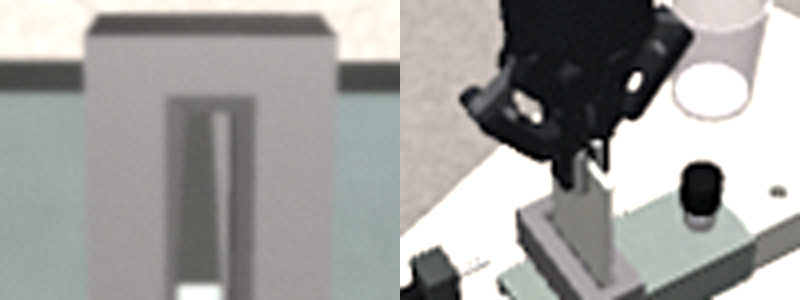

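{"method": "jog_arm", "body": {"dr": [[0,0,0],[0,0,0],[0,0,0],[0,0,0],[0,0,0],[0,0,0],[0,0,0],[0,0,0],[0,0,0],[0,0,0]], "slide": [[0.0018,0,0],[0,0,0],[0,0,0.003],[0,0,0.003],[0,0,0.003],[0,0,0.003],[0,0,0.003],[0,0,0],[0,0,0],[0,0,0]], "gripper": [-1,-1,-1,-1,-1,-1,-1,-1,-1,-1]}}

```text
time_s: 8.7
position: [0.6105, 0.0048, 0.1485]
tool_rot: [[-0.24, -0.971, 0.0], [-0.971, 0.24, -0.0], [-0.0, -0.0, -1.0]]
ft_force: [0.6, 0.8, 0.4]
grip_width: 0.0033
```

```bash
python3 - <<'E'
from h import *
np.set_printoptions(precision=4,suppress=True)
s=observe();print(s['tool_rot'],s['position'],s['ft_force'])
d=grab('wrist','w7.png');t=grab('scene','s7.png')
z=lambda im,x,y,w,h:cv2.convertScaleAbs(cv2.resize(im[y:y+h,x:x+w],(400,300),interpolation=cv2.INTER_CUBIC),alpha=1.4)
cv2.imwrite('pics/z7.png',np.hstack([z(d['pixels'],230,150,100,75),z(t['pixels'],240,160,100,75)]))
E
```

```text
[[-0.2398 -0.9708  0.0004]
 [-0.9708  0.2398 -0.    ]
 [-0.0001 -0.0004 -1.    ]] [0.6105 0.0048 0.1485] [0.561  0.7516 0.3982]
```

View pics/z7.png

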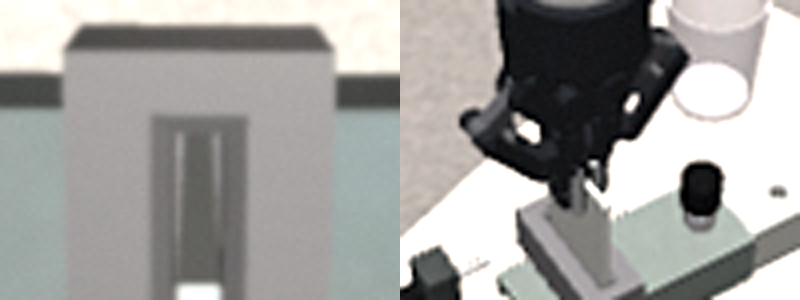

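{"method": "jog_arm", "body": {"dr": [[0,0,0],[0,0,0],[0,0,0],[0,0,0],[0,0,0],[0,0,0],[0,0,0],[0,0,0],[0,0,0],[0,0,0]], "slide": [[0,0,0.001],[0,0,0.001],[0,0,0.001],[0,0,0],[0,0,0],[0,0,0],[0,0,0],[0,0,0],[0,0,0],[0,0,0]], "gripper": [-1,-1,-1,-1,-1,-1,-1,-1,-1,-1]}}

```text
time_s: 9.8
position: [0.6104, 0.0048, 0.1457]
tool_rot: [[-0.24, -0.971, 0.0], [-0.971, 0.24, -0.0], [-0.0, -0.0, -1.0]]
ft_force: [-1.7, -0.0, 4.8]
grip_width: 0.0031
```

{"method": "jog_arm", "body": {"dr": [[0,0,0],[0,0,0],[0,0,0],[0,0,0],[0,0,0],[0,0,0],[0,0,0],[0,0,0],[0,0,0],[0,0,0]], "slide": [[0,0,0],[0,0,0],[0,0,0],[0,0,0],[0,0,0],[0,0,0],[0,0,0],[0,0,0],[0,0,0],[0,0,0]], "gripper": [-0.7,-0.5,-0.3,0,0,0,0,0,0,0]}}

```text
time_s: 10.8
position: [0.6104, 0.0048, 0.1453]
tool_rot: [[-0.24, -0.971, 0.0], [-0.971, 0.24, 0.0], [-0.0, -0.0, -1.0]]
ft_force: [-1.7, -0.1, -0.3]
grip_width: 0.0426
```

```bash
python3 - <<'E'
from h import *
np.set_printoptions(precision=4,suppress=True)
s=observe();print(s['tool_rot'],s['position'],s['ft_force'],s['grip_width'])
d=grab('wrist','w8.png');t=grab('scene','s8.png')
z=lambda im,x,y,w,h:cv2.convertScaleAbs(cv2.resize(im[y:y+h,x:x+w],(400,300),interpolation=cv2.INTER_CUBIC),alpha=1.4)
cv2.imwrite('pics/z8.png',np.hstack([z(d['pixels'],180,150,200,150),z(t['pixels'],240,160,100,75)]))
E
```

```text
[[-0.2399 -0.9708  0.    ]
 [-0.9708  0.2399  0.    ]
 [-0.     -0.     -1.    ]] [0.6104 0.0048 0.1453] [-1.6674 -0.1382 -0.3295] 0.042558513853332286
```

View pics/z8.png

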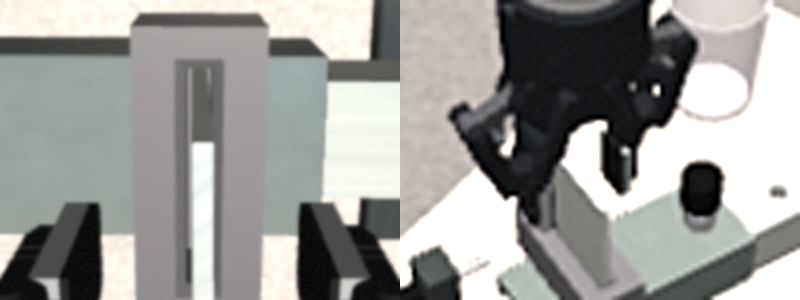

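{"method": "jog_arm", "body": {"dr": [[0,0,0],[0,0,0],[0,0,0],[0,0,0],[0,0,0],[0,0,0],[0,0,0],[0,0,0],[0,0,0],[0,0,0]], "slide": [[0,0,-0.01],[0,0,-0.02],[0,0,-0.02],[0,0,-0.02],[-0.02,0,0],[-0.02,0,0],[-0.025,0,0],[-0.02,0,0],[0,0,0],[0,0,0]], "gripper": [0,0,0,0,0.2,0.4,0.4,0.4,0.4,0.4]}}

```text
time_s: 11.9
position: [0.6307, 0.0872, 0.2158]
tool_rot: [[-0.239, -0.971, 0.0], [-0.971, 0.239, -0.0], [0.0, -0.0, -1.0]]
ft_force: [0.1, 0.1, -0.4]
grip_width: 0.0597
```

```bash
python3 - <<'E'
from h import *
np.set_printoptions(precision=4,suppress=True)
s=observe();print(s['tool_rot'],s['position'],s['ft_force'],s['grip_width'])
d=grab('wrist','w9.png');t=grab('scene','s9.png');print(proj(d,s['position']+[0,0,-.106]))
z=lambda im,x,y,w,h:cv2.convertScaleAbs(cv2.resize(im[y:y+h,x:x+w],(400,300),interpolation=cv2.INTER_CUBIC),alpha=1.4)
cv2.imwrite('pics/z9.png',np.hstack([z(d['pixels'],180,150,200,150),z(t['pixels'],240,160,100,75)]))
E
```

```text
[[-0.2392 -0.971   0.0004]
 [-0.971   0.2392 -0.0003]
 [ 0.0002 -0.0004 -1.    ]] [0.6307 0.0872 0.2158] [ 0.1467  0.0878 -0.3919] 0.059706314236824036
[278.8461 212.0326]
```

View pics/w9.png

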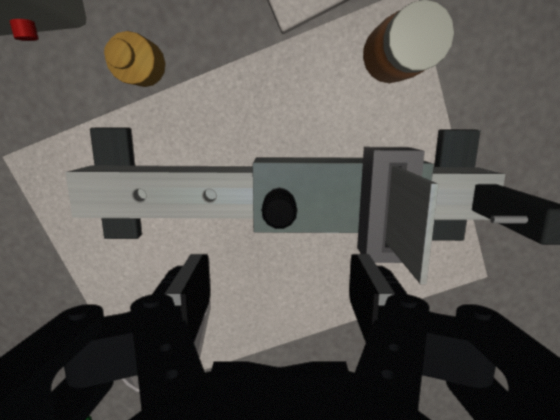

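View pics/z9.png

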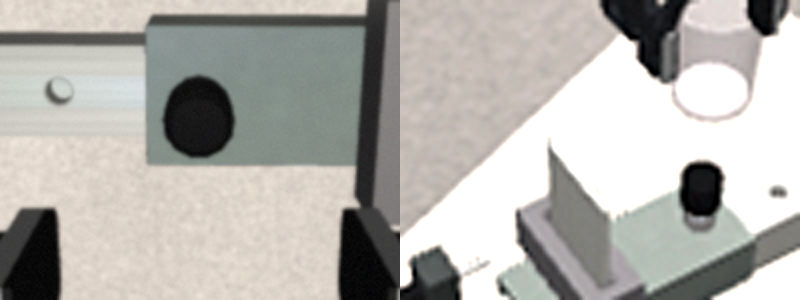

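{"method": "jog_arm", "body": {"dr": [[0,0,0],[0,0,0],[0,0,0],[0,0,0],[0,0,0],[0,0,0],[0,0,0],[0,0,0],[0,0,0],[0,0,0]], "slide": [[0,0,0.015],[0,0,0.02],[0,0,0.02],[0,0,0.02],[0,0,0.02],[0,0,0.017],[0,0,0.01],[0,0,0.005],[0,0,0],[0,0,0]], "gripper": [0.4,0.4,0.4,0.4,0.4,0.4,0.4,0.4,0.4,0.4]}}

```text
time_s: 13.0
position: [0.6311, 0.0871, 0.0892]
tool_rot: [[-0.24, -0.971, 0.001], [-0.971, 0.24, -0.0], [-0.0, -0.001, -1.0]]
ft_force: [0.6, 0.2, -0.2]
grip_width: 0.0596
```

{"method": "jog_arm", "body": {"dr": [[0,0,0],[0,0,0],[0,0,0],[0,0,0],[0,0,0],[0,0,0],[0,0,0],[0,0,0],[0,0,0],[0,0,0]], "slide": [[0,0,0],[0,0,0],[0,0,0],[0,0,0],[0,0,0],[0,0,0],[0,0,0],[0,0,0],[0,0,0],[0,0,0]], "gripper": [0,-0.2,-0.4,-1,-1,-1,-1,-1,-1,-1], "force": 40}}

```text
time_s: 14.0
position: [0.6309, 0.0874, 0.0889]
tool_rot: [[-0.24, -0.971, 0.001], [-0.971, 0.24, 0.0], [-0.0, -0.001, -1.0]]
ft_force: [-1.0, 0.3, 5.8]
grip_width: 0.0248
```

```bash
python3 - <<'E'
from h import *
np.set_printoptions(precision=4,suppress=True)
d=grab('wrist','w10.png');t=grab('scene','s10.png')
z=lambda im,x,y,w,h:cv2.convertScaleAbs(cv2.resize(im[y:y+h,x:x+w],(400,300),interpolation=cv2.INTER_CUBIC),alpha=1.4)
cv2.imwrite('pics/z10.png',np.hstack([z(d['pixels'],0,0,560,420),z(t['pixels'],240,160,100,75)]))
E
```

View pics/z10.png

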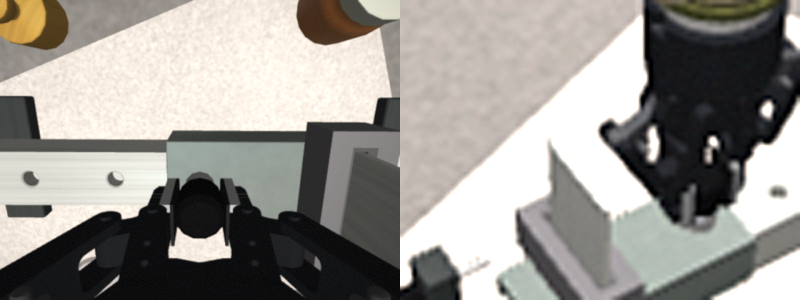

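{"method": "jog_arm", "body": {"dr": [[0,0,0],[0,0,0],[0,0,0],[0,0,0],[0,0,0],[0,0,0],[0,0,0],[0,0,0],[0,0,0],[0,0,0]], "slide": [[0,0,-0.003],[0,0,-0.003],[0,0,-0.003],[0,0,-0.003],[0,0,0],[0,0,0],[0,0,0],[0,0,0],[0,0,0],[0,0,0]], "gripper": [-1,-1,-1,-1,-1,-1,-1,-1,-1,-1]}}

```text
time_s: 15.1
position: [0.6307, 0.0873, 0.1002]
tool_rot: [[-0.24, -0.971, -0.0], [-0.971, 0.24, 0.0], [0.0, 0.0, -1.0]]
ft_force: [4.9, 0.1, -7.6]
grip_width: 0.0245
```

```bash
python3 - <<'E'
from h import *
np.set_printoptions(precision=4,suppress=True)
d=grab('wrist','w11.png');t=grab('scene','s11.png')
z=lambda im,x,y,w,h:cv2.convertScaleAbs(cv2.resize(im[y:y+h,x:x+w],(400,300),interpolation=cv2.INTER_CUBIC),alpha=1.4)
cv2.imwrite('pics/z11.png',np.hstack([z(d['pixels'],0,0,560,420),z(t['pixels'],240,160,100,75)]))
E
```

```text
(no output)
```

View pics/z11.png

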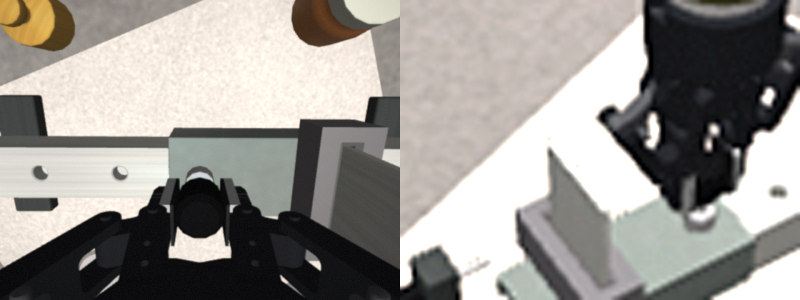

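{"method": "jog_arm", "body": {"dr": [[0,0,0],[0,0,0],[0,0,0],[0,0,0],[0,0,0],[0,0,0],[0,0,0],[0,0,0],[0,0,0],[0,0,0]], "slide": [[-0.001,0,0],[-0.002,0,0],[-0.003,0,0],[-0.004,0,0],[-0.004,0,0],[-0.004,0,0],[-0.004,0,0],[-0.004,0,0],[-0.004,0,0],[-0.004,0,0]], "gripper": [-1,-1,-1,-1,-1,-1,-1,-1,-1,-1]}}

```text
time_s: 16.2
position: [0.6391, 0.1206, 0.1003]
tool_rot: [[-0.24, -0.971, 0.0], [-0.971, 0.24, -0.0], [0.0, -0.0, -1.0]]
ft_force: [4.1, -1.9, -8.0]
grip_width: 0.0247
```

{"method": "jog_arm", "body": {"dr": [[0,0,0],[0,0,0],[0,0,0],[0,0,0],[0,0,0],[0,0,0],[0,0,0],[0,0,0],[0,0,0],[0,0,0]], "slide": [[-0.004,0,0],[-0.004,0,0],[-0.004,0,0],[-0.004,0,0],[-0.004,0,0],[-0.003,0,0],[-0.002,0,0],[-0.001,0,0],[0,0,0],[0,0,0]], "gripper": [-1,-1,-1,-1,-1,-1,-1,-1,-1,-1]}}

```text
time_s: 17.2
position: [0.6455, 0.1459, 0.1004]
tool_rot: [[-0.24, -0.971, 0.001], [-0.971, 0.24, 0.0], [-0.001, -0.001, -1.0]]
ft_force: [4.1, -1.6, -7.9]
grip_width: 0.0245
```

```bash
python3 - <<'E'
from h import *
np.set_printoptions(precision=4,suppress=True)
s=observe();p=s['position'];print(np.hypot(p[0]-.6307,p[1]-.0873))
d=grab('wrist','w12.png');t=grab('scene','s12.png')
z=lambda im,x,y,w,h:cv2.convertScaleAbs(cv2.resize(im[y:y+h,x:x+w],(400,300),interpolation=cv2.INTER_CUBIC),alpha=1.4)
cv2.imwrite('pics/z12.png',np.hstack([z(d['pixels'],0,0,560,420),z(t['pixels'],260,140,120,90)]))
E
```

```text
0.06041868148054437
```

View pics/z12.png

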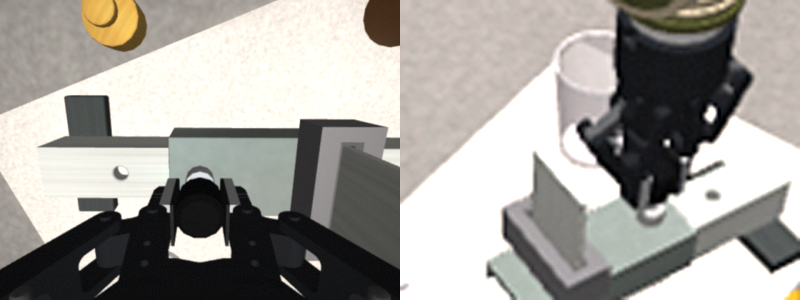

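{"method": "jog_arm", "body": {"dr": [[0,0,0],[0,0,0],[0,0,0],[0,0,0],[0,0,0],[0,0,0],[0,0,0],[0,0,0],[0,0,0],[0,0,0]], "slide": [[0,0,0.002],[0,0,0.002],[0,0,0.002],[0,0,0.002],[0,0,0.002],[0,0,0.001],[0,0,0.001],[0,0,0],[0,0,0],[0,0,0]], "gripper": [-1,-1,-1,-1,-1,-1,-1,-1,-1,-1]}}

```text
time_s: 18.3
position: [0.6454, 0.1457, 0.089]
tool_rot: [[-0.24, -0.971, 0.001], [-0.971, 0.24, 0.0], [-0.001, -0.001, -1.0]]
ft_force: [4.1, -0.4, 1.8]
grip_width: 0.0247
```

```bash
python3 - <<'E'
from h import *
np.set_printoptions(precision=4,suppress=True)
d=grab('wrist','w13.png');t=grab('scene','s13.png')
z=lambda im,x,y,w,h:cv2.convertScaleAbs(cv2.resize(im[y:y+h,x:x+w],(400,300),interpolation=cv2.INTER_CUBIC),alpha=1.4)
cv2.imwrite('pics/z13.png',np.hstack([z(d['pixels'],0,0,560,420),z(t['pixels'],260,140,120,90)]))
E
```

```text
(no output)
```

View pics/z13.png

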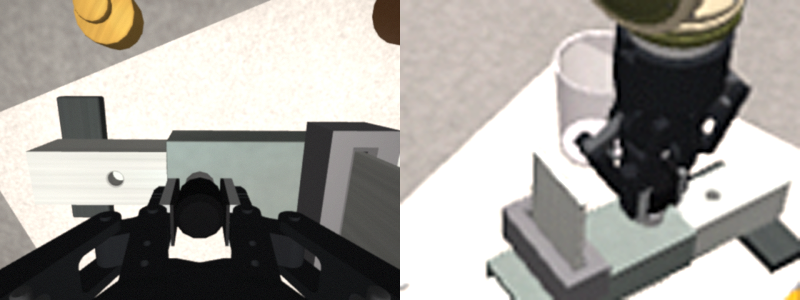

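{"method": "jog_arm", "body": {"dr": [[0,0,0],[0,0,0],[0,0,0],[0,0,0],[0,0,0],[0,0,0],[0,0,0],[0,0,0],[0,0,0],[0,0,0]], "slide": [[0,0,0.001],[0,0,0],[0,0,0],[0,0,0],[0,0,0],[0,0,0],[0,0,0],[0,0,0],[0,0,0],[0,0,0]], "gripper": [-1,-1,-1,-1,-1,-1,-1,-1,-1,-1]}}

```text
time_s: 19.4
position: [0.6455, 0.1457, 0.0888]
tool_rot: [[-0.24, -0.971, 0.002], [-0.971, 0.24, 0.0], [-0.001, -0.002, -1.0]]
ft_force: [2.3, 1.0, 9.1]
grip_width: 0.0247
```

```bash
python3 - <<'E'
from h import *
d=grab('scene','s14.png')
E
```

```text
(no output)
```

View pics/s14.png

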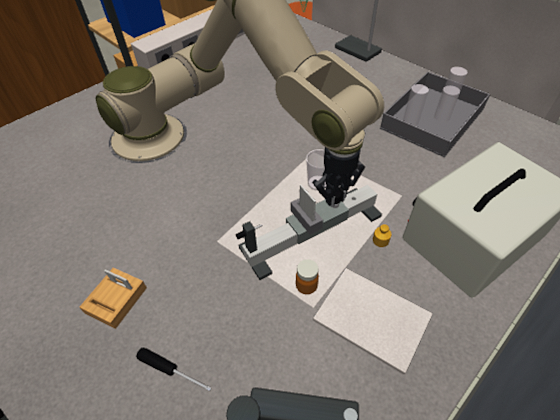

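The picture shows the screen upright in the holder at about (310,200), the gripper on the knob at about (337,195), and the bystanders where they started.

```bash
python3 -c "
from rig import env
print(env.close_job())"
```

```text
the job is handed in; nothing more can be done
None
```

The job is handed in, at about 19.5 s of the 54 s allowed. No verdict is given, so the result rests on my own last checks.

**What I did:**
- Took the screen out of the wooden block, lowered it to the slot floor (contact rose to about 5 N there) and let go.
- Gripped the knob at 40 N and lifted it about 11.5 mm.
- Slid the carriage along the rail and let the pin down into the next hole.

**Last checks:**
- **Carriage:** the gripper moved 60.1 mm along the rail between gripping the knob and finishing. This is the gripper's travel; I did not measure the carriage joint itself.
- **Pin:** the tool is back at 88.8 mm, against 88.9 mm when I gripped the knob. The last 1 mm commanded down raised the force by about 7 N with only 0.2 mm of movement, so the pin looks fully home.
- **Grip:** the finger opening is 24.7 mm on the 26 mm knob. It read about 0.7 mm narrow on the 4 mm screen too, so I take the knob as still held.
- **Screen and bystanders:** the final picture shows the screen upright in its slot and nothing else moved.

**What disagreed:**
- The wrist-camera calibration was about 2 to 3 mm off sideways. My correction for it, together with a pose read before the arm had settled, misplaced the screen over the slot by up to 4 mm. I fixed this from close-up pictures before lowering it fully.
- A sideways force of 2 to 5 N remained on the knob after the lift. I left it, since the carriage slid freely.

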